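# Zero the gauge readout and draw the plug gauge to mid-bore

### The job

A plug gauge stands fully home in the slanting bore of the gauging fixture. On the readout beside it press the green key, then the yellow key, then the blue key, each fully in and let up again before the next, with the gauge still home; then grip the gauge by its handle and draw it along the bore's own slant, without forcing it sideways, until it is halfway out - the red ring around the plug level with the block's face, 22 mm up - and finish holding it there in the gripper, still and in line with the bore, never pulling it right out. Leave the brass weight, the bottle and the timer where they stand.

Things in the scene. Friction and masses are not known exactly. Their poses are not given: they have to be found in the camera images.
- fixture: fixed aluminium base plate 110 x 104 x 10 mm, with two dark cheeks that carry the gauge block between them; origin under its centre on the bench, x along the 110 mm side; the bore leans towards its -x. The two cheeks' tops are 54 mm above the bench
- gauge_block: aluminium block fixed in the fixture, 56 x 60 x 46 mm, tilted 20 degrees about the fixture's y axis; origin at the centre of its underside, z along the bore towards its mouth (up and leaning to the fixture's -x), y is the fixture's y (level). The through bore, 21.2 mm wide, runs along z through the centre; block top face at z = 46 mm
- bore_mouth (a point): centre of the bore's mouth in the block's top face (46 mm along the block's z from its origin)
- plug_gauge: loose steel plug gauge, about 0.25 kg, only its weight keeps it in; origin at the plug's tip centre, z along its axis to the handle. Plug 20 mm diameter, z 0-44 mm, 3 mm red ring centred at z 22; collar 32 mm diameter, z 44-50, resting on the block's face when home (tip then 2 mm along the block's z); dark ribbed handle 23 mm diameter, z 50-102; yellow cap to 105. Turns freely in the bore
- readout: fixed grey readout box 86 (x) x 164 (y) mm, deck 26 mm high with three keys in a row along its y, 50 mm apart, 12 mm to -x of its centre; a display ridge 50 mm high stands along its far side, from x = +21 to +43 mm. Origin under its centre on the bench
- key_green_top (a point): centre of the top of the green round key, 22 mm diameter, pressed straight down; which of the three places it has on the readout varies
- key_green (a joint): travel of the green spring key: 0 up, 0.006 m fully in (4 N); it springs back by itself; counts as pressed beyond 0.004
- key_yellow_top (a point): centre of the top of the yellow round key, 22 mm diameter, pressed straight down; which of the three places it has on the readout varies
- key_yellow (a joint): travel of the yellow spring key: 0 up, 0.006 m fully in (4 N); it springs back by itself; counts as pressed beyond 0.004
- key_blue_top (a point): centre of the top of the blue round key, 22 mm diameter, pressed straight down; which of the three places it has on the readout varies
- key_blue (a joint): travel of the blue spring key: 0 up, 0.006 m fully in (4 N); it springs back by itself; counts as pressed beyond 0.004
- brass_weight: brass knob weight, 29 mm diameter, 45 mm high, stands loose; origin under its centre; leave alone
- buffer_bottle: white bottle with red cap, 55 mm diameter, 112 mm high, stands loose; origin under its centre; leave alone
- bench_timer: white bench timer with three small buttons, 66 x 66 x 20 mm, lies loose; origin under its centre; leave alone

How it is judged:
On the way, in this order (a step that is already met when the one before it is completed fails the run):
1. the green key is pressed in alone, with the gauge still fully home (value of joint key_green above 0.004 m and z of plug_gauge in the frame of gauge_block below 0.005 m and value of joint each of key_yellow, key_blue below 0.002 m), for 0.05 s.
2. the yellow key is pressed in alone, with the gauge still fully home (value of joint key_yellow above 0.004 m and z of plug_gauge in the frame of gauge_block below 0.005 m and value of joint each of key_green, key_blue below 0.002 m), for 0.05 s.
3. the blue key is pressed in alone, with the gauge still fully home (value of joint key_blue above 0.004 m and z of plug_gauge in the frame of gauge_block below 0.005 m and value of joint each of key_green, key_yellow below 0.002 m), for 0.05 s.
4. the gauge is gripped and drawn halfway out of its bore, all keys up (z of plug_gauge in the frame of gauge_block between 0.018 and 0.03 m and contact force between the fingers and plug_gauge above 3 N and value of joint each of key_green, key_yellow, key_blue below 0.002 m), for 0.3 s.
At the end, for the whole second after the job is handed in: the gauge is held by the fingers, at rest, drawn 22 mm out of its home along the bore (16 to 28 mm), in line with the bore within 0.055 rad and not pressed against it by 15 N or more; all keys are up and the bystanders within 20 mm of where they stood (all of step 4 and linear speed of plug_gauge below 0.02 m/s and angle between the z axis of plug_gauge and the z axis of gauge_block, either way round below 0.055 rad and contact force between plug_gauge and gauge_block below 15 N); the arm keeps its last pose, push and grip.
It fails at once if the brass weight, the bottle or the timer is moved by more than 20 mm (distance of any of brass_weight, buffer_bottle, bench_timer from where it was at the start of the episode above 0.02 m).
It fails at once if two keys are pressed in at the same time (value of joint each of key_green, key_yellow above 0.004 m or value of joint each of key_green, key_blue above 0.004 m or value of joint each of key_yellow, key_blue above 0.004 m).
It fails at once if the gauge is pulled right out of the bore (z of plug_gauge in the frame of gauge_block above 0.046 m).
It fails at once if the gauge is forced against the block with more than 100 N (contact force between plug_gauge and gauge_block above 100 N).
It also fails if it takes over 42 s, if anything falls off the work surface, if the arm or the gripper's body presses on something with over 40 N, if the wrist force passes 120 N, or if a joint passes its speed limit or range.

### The arm

A 6-joint arm with a two-finger parallel gripper is mounted at the origin on a cart in front of the work surface, level with it; the furniture and walls round the work are solid. World frame = base frame: x ahead of the robot, y to its left, z up, the work surface at z = 0. Lengths are in m, angles in rad, forces in N, time in s.
With the tool pointing down it reaches from about 0.325 to 0.85 m from the base axis. Payload 15.5 kg.
Tool frame: the origin (TCP) lies midway between the tips of the shut fingers; the grasp point (between the pads) lies arm.pinch_z behind it (arm.pinch_z is the distance from the TCP to the grasp point, in m); z points along the fingers, y is the line along which they close (so a half turn about z gives the same grasp; the last joint's range is limited). The gripper opens to 91 mm and grips with 3 to 60 N. Pads are 32 mm wide; open, the fingers measure 118 mm over their backs; the gripper's body (76 mm by 178 mm) begins 60 mm behind the grasp point.
Start: joints at [-1.238, 0.494, 1.345, -0, 1.302, -0.096], TCP at [0.259, -0.569, 0.214] pointing down, gripper open.
Joint ranges: [-2.91, 2.91], [-0.82, 2.16], [0.22, 2.67], [-1.22, 4.37], [0.12, 2.79], [-3.08, 3.08]. Speed limits (rad/s): [1.89, 1.89, 2.57, 3.01, 3.01, 3.01].

### API

Orientations are given as [roll, pitch, yaw] about the fixed x, y, z axes, in that order (R = Rz(yaw) Ry(pitch) Rx(roll)).
In Python, from plant import arm gives the robot as it stands.
- The arm moves only by the tool play_rows, never from a script. Its argument "targets" is a list of rows, each an object with "rot": the turn, a rotation vector about the tool's x, y, z in units of 90 degrees (1.0 is 90 degrees), a list of three; "delta_pos": the shift along the tool's x, y, z in units of 0.4 m (1.0 is 0.4 m), a list of three; "gripper": the opening, from -1 (shut) to 1 (fully open). In form: [{"rot": [rx, ry, rz], "delta_pos": [dx, dy, dz], "gripper": gripper}, ...]. A call has exactly 8 rows; each row is the pose to reach, as a shift and turn from the pose commanded when the call began, along the tool's axes at that moment; what a row does not reach only later rows make up. A row lasts 1/10 s, in which the tool goes at most 50 mm and 8.59 degrees, less where a joint would pass 70% of its speed; a pose out of reach is approached as far as the arm can. A call with a number of a shift or a turn outside -1 to 1 is refused whole. A call with a gripper value outside its range is refused whole. The fingers move at their own pace and stop on an object; "force" is the grip in N (left out, the last holds). Time passes only in rows, so rows that repeat a pose let the fingers close, or fill a call up. It gives the time, the measured TCP pose, the force, the opening and the grip force at its end, in the units of the state.
- arm.observe(): the state, without advancing time (a new reading comes with each control period).
- arm.camera(name): name is "side" or "top"; returns a dict with "frame" (384x512x3 uint8, red, green, blue), "fx", "fy", "cx", "cy" (pixels), "extrinsics" (4x4, takes a point from camera to world coordinates). Camera axes: x right, y up, looking along -z (the intrinsics and any distortion apply to the point x, -y, -z); pixel columns grow to the right and rows downward; lengths in m; the calibration is good to about 2 mm. A picture is of the moment at which its call begins. There is no depth.
- arm.close_job(): hands the job in; it is judged then, once.
The state is a dict: "t": time; "joints": joint angles; "qvel": joint speeds; "joint_efforts": joint torques, N m; "position": TCP position; "tcp_rot": TCP orientation; "ft_force": force on the tool from outside, world axes, zero at the start; "moment": the same for the moment, N m; "opening": finger opening in m; "grasp_force": force on a finger pad.
Only numpy, scipy, OpenCV 4.12 (cv2) and the standard library are available. Lean on these libraries where they do the work, as an engineer would, in place of code of your own. Each camera call takes 0.05 s, during which the arm holds its last target. There are 200 camera calls.

## Working session

There is one attempt and no reset: what is moved stays moved. The work goes in short steps, Python scripts to look and compute and a tool call to move; the robot and the scene stay as the last step left them, time stands still between calls to the robot, and variables do not carry over. Pictures are saved under pics/ and viewed, at most 10 in all, crops included, and the job is handed in when it is done.

Besides the shell and the picture viewer there is one more tool, called after "Emit:" as name(argument=value, ...), one argument or row to a line, values as JSON. play_rows: Moves the arm, as the interface text tells. Its arguments: {"type":"object","properties":{"targets":{"type":"array"},"force":{"type":"number"}},"required":["targets"]}

```bash
ls; mkdir -p pics; python3 - <<'E'
from plant import arm
import cv2,numpy as np
s=arm.observe()
print(s, arm.pinch_z)
for n in ("side","top"):
    c=arm.camera(n); cv2.imwrite(f"pics/{n}0.png",c["frame"][:,:,::-1])
    print(n,{k:c[k] for k in c if k!="frame"})
E
```

```text
pics
{'t': 0.0, 'joints': array([-1.23848347e+00,  4.94203903e-01,  1.34613511e+00,  1.60627936e-05,
        1.30251121e+00, -9.55122185e-02]), 'qvel': array([-0.00096833, -0.00236674, -0.00017561, -0.00033791,  0.00043045,
        0.00212035]), 'joint_efforts': array([ 1.64897596e-03, -8.78819060e+01, -3.81842709e+01,  7.11425138e-02,
        5.33948501e-02, -1.14578897e-04]), 'position': array([ 0.259182  , -0.56830045,  0.21332404]), 'tcp_rot': array([-3.14034229e+00, -1.35343060e-04,  4.27820723e-01]), 'ft_force': array([ 0.25945176, -0.25681964,  0.51082867]), 'moment': array([0.0525628 , 0.00676316, 0.01262247]), 'grasp_force': 0.0, 'opening': 0.09119648251074347} 0.0188
side {'fx': 485.681481665954, 'fy': 485.681481665954, 'cx': 255.89718101333264, 'cy': 194.61374045712608, 'extrinsics': array([[ 0.97448447,  0.13056418, -0.1825733 ,  0.36431302],
       [-0.22444093,  0.57590106, -0.78610701, -1.17570072],
       [ 0.00250674,  0.807026  ,  0.59051059,  0.75190962],
       [ 0.        ,  0.        ,  0.        ,  1.        ]])}
top {'fx': 353.05618544937033, 'fy': 353.05618544937033, 'cx': 258.4204469916829, 'cy': 192.21239184021164, 'extrinsics': array([[ 0.0223586 ,  0.98725814, -0.15754825,  0.42686807],
       [-0.99973915,  0.02281372,  0.00108066, -0.23993739],
       [ 0.00466115,  0.15748299,  0.9875107 ,  0.93568308],
       [ 0.        ,  0.        ,  0.        ,  1.        ]])}
```

View pics/side0.png

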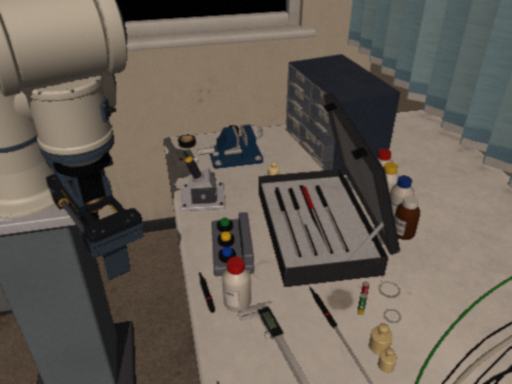

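View pics/top0.png

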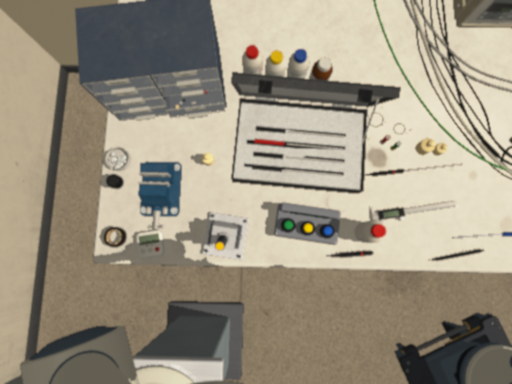

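The side view shows the fixture at about (203,190), the gauge leaning up to about (187,158), keys green, yellow and blue at (224,224), (226,238) and (227,254), and the bottle at (236,285). In the top view the fixture is at (227,236), the yellow cap at (220,245), the keys at (288,225), (308,228) and (327,231), and the bottle at (377,232). I'll enlarge both views and triangulate.

```bash
cat > h.py <<'E'
import cv2,numpy as np
from plant import arm
def ray(c,u,v):
    E=c["extrinsics"]; d=E[:3,:3]@np.array([(u-c["cx"])/c["fx"],-(v-c["cy"])/c["fy"],-1]); return E[:3,3],d/np.linalg.norm(d)
def plane(c,u,v,z):
    o,d=ray(c,u,v); return o+d*(z-o[2])/d[2]
def tri(c1,p1,c2,p2):
    (o1,d1),(o2,d2)=ray(c1,*p1),ray(c2,*p2)
    s,t=np.linalg.lstsq(np.c_[d1,-d2],o2-o1,rcond=None)[0]
    a,b=o1+s*d1,o2+t*d2; return (a+b)/2,np.linalg.norm(a-b)
def proj(c,P):
    E=c["extrinsics"]; q=E[:3,:3].T@(np.asarray(P)-E[:3,3]); return np.array([c["cx"]-c["fx"]*q[0]/q[2],c["cy"]+c["fy"]*q[1]/q[2]])
H={"green":(45,85),"yellow":(18,35),"blue":(105,125)}
def blobs(c,col,box,s=110,v=60):
    x0,y0,x1,y1=box
    h=cv2.cvtColor(c["frame"],cv2.COLOR_RGB2HSV)[y0:y1,x0:x1]; lo,hi=H[col]
    m=cv2.inRange(h,(lo,s,v),(hi,255,255))
    n,_,st,ce=cv2.connectedComponentsWithStats(m)
    return [(np.round(ce[i]+[x0,y0],2),st[i].tolist()) for i in range(1,n) if st[i,4]>=8]
E
python3 - <<'E'
from h import *
S,T=arm.camera("side"),arm.camera("top")
np.save("cams.npy",[S,T],allow_pickle=True)
bs={"side":(160,120,260,275),"top":(195,195,350,265)}
for col in H:
    for c,n in((S,"side"),(T,"top")): print(col,n,blobs(c,col,bs[n]))
a=cv2.resize(S["frame"][125:275,160:260],None,fx=4,fy=4,interpolation=cv2.INTER_CUBIC)
b=cv2.resize(T["frame"][195:265,195:345],None,fx=5,fy=5,interpolation=cv2.INTER_CUBIC)
cv2.imwrite("pics/sc.png",a[:,:,::-1]);cv2.imwrite("pics/tc.png",b[:,:,::-1])
E
```

```text
green side [(array([224.42, 221.69]), [61, 98, 8, 8, 48])]
green top [(array([288.27, 224.61]), [89, 25, 10, 10, 79])]
yellow side [(array([188.44, 158.8 ]), [25, 36, 8, 7, 41]), (array([225.43, 235.77]), [60, 111, 11, 11, 93])]
yellow top [(array([307.85, 227.55]), [108, 27, 11, 12, 99]), (array([219.38, 245.18]), [21, 46, 8, 9, 61])]
blue side [(array([226.61, 251.09]), [62, 127, 10, 10, 85])]
blue top [(array([327.61, 230.44]), [128, 30, 10, 11, 87])]
```

View pics/sc.png

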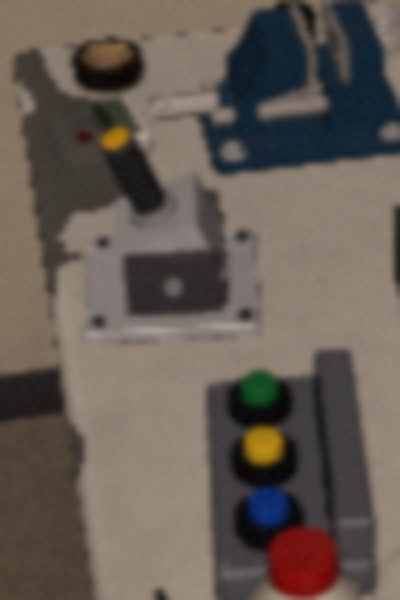

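View pics/tc.png

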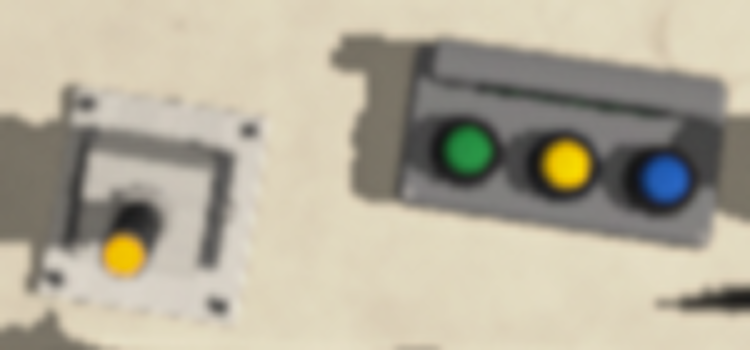

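The crops show the fixture's four plate screws, the cap at side crop (116,138) and top crop (124,254), and the keys in the order green, yellow, blue away from the fixture. The bottle stands just beyond blue. Next I'll triangulate the keys, cap and screws.

```bash
python3 - <<'E'
from h import *
S,T=np.load("cams.npy",allow_pickle=True)
P={"g":((224.42,221.69),(288.27,224.61)),"y":((225.43,235.77),(307.85,227.55)),"b":((226.61,251.09),(327.61,230.44)),"cap":((188.6,159.0),(219.38,245.18))}
for k,(a,b) in P.items(): print(k,np.round(tri(S,a,T,b)[0],4),tri(S,a,T,b)[1].round(4), "top@45" if k!="cap" else "", plane(T,*b,.035).round(4),plane(S,*a,.035).round(4))
# screws: dark blobs near the given seeds
s4=[(100,243),(242,236),(97,322),(245,313)]; t4=[(88,103),(250,130),(54,278),(218,306)]
def ref(c,seed,off,k):
    u,v=np.array(seed)/k+off-0.5+0.5/k
    g=255-cv2.cvtColor(c["frame"],cv2.COLOR_RGB2GRAY).astype(float)
    x0,y0=int(round(u))-2,int(round(v))-2; w=g[y0:y0+5,x0:x0+5]; w=np.clip(w-np.median(w)-10,0,None)
    yy,xx=np.mgrid[y0:y0+5,x0:x0+5]; return (w*xx).sum()/w.sum(),(w*yy).sum()/w.sum()
A=np.array([ref(S,p,(160,125),4) for p in s4]);B=np.array([ref(T,p,(195,195),5) for p in t4])
print(A.round(1).tolist(),B.round(1).tolist())
PS=np.array([plane(S,*p,.010) for p in A]);PT=np.array([plane(T,*p,.010) for p in B])
print("side z10",PS.round(4),"top z10",PT.round(4))
# correspondence: top order nearest side point
for Q,n in((PS,"S"),(PT,"T")):print(n,"centre",Q.mean(0).round(4))
for i,p in enumerate(PS):
    j=np.argmin(np.linalg.norm(PT-p,axis=1)); r=tri(S,A[i],T,B[j]); print(i,j,r[0].round(4),round(r[1],4))
E
```

```text
g [ 0.4888 -0.3182  0.0427] 0.0012 top@45 [ 0.4888 -0.3188  0.035 ] [ 0.4908 -0.3089  0.035 ]
y [ 0.4825 -0.3676  0.0431] 0.0011 top@45 [ 0.4824 -0.3687  0.035 ] [ 0.4844 -0.3584  0.035 ]
b [ 0.4763 -0.4173  0.0434] 0.001 top@45 [ 0.4763 -0.4189  0.035 ] [ 0.4781 -0.4083  0.035 ]
cap [ 0.4323 -0.1544  0.1201] 0.0003  [ 0.4331 -0.1455  0.035 ] [ 0.4413 -0.0169  0.035 ]
[[185.3, 185.2], [220.1, 183.5], [184.2, 204.9], [221.0, 203.1]] [[211.5, 215.3], [244.3, 220.6], [204.9, 250.1], [238.1, 255.8]]
side z10 [[ 0.4203 -0.1052  0.01  ]
 [ 0.5117 -0.118   0.01  ]
 [ 0.4081 -0.1909  0.01  ]
 [ 0.4995 -0.204   0.01  ]] top z10 [[ 0.5104 -0.1191  0.01  ]
 [ 0.4983 -0.2056  0.01  ]
 [ 0.4199 -0.1061  0.01  ]
 [ 0.4073 -0.1922  0.01  ]]
S centre [ 0.4599 -0.1545  0.01  ]
T centre [ 0.459  -0.1557  0.01  ]
0 2 [ 0.4201 -0.1062  0.0107] 0.0004
1 0 [ 0.5109 -0.1192  0.0108] 0.0012
2 3 [ 0.4077 -0.1923  0.011 ] 0.0007
3 1 [ 0.4987 -0.2057  0.0112] 0.0011
```

```bash
python3 - <<'E'
from h import *
S,T=np.load("cams.npy",allow_pickle=True)
H["red"]=(172,179)
for c,b in((S,(220,250,255,300)),(T,(360,215,395,250))):
    print(blobs(c,"red",b,120))
a,b=blobs(S,"red",(220,250,255,300),120)[0][0],blobs(T,"red",(360,215,395,250),120)[0][0]
print(tri(S,a,T,b), plane(T,*b,.112))
# handle: dark mask strip in both views, below the cap
for c,bx in((S,(183,150,206,182)),(T,(212,232,236,252))):
    x0,y0,x1,y1=bx; g=cv2.cvtColor(c["frame"],cv2.COLOR_RGB2GRAY)[y0:y1,x0:x1]; print(g[::2].tolist() if 0 else '')
    print('\n'.join(' '.join(f'{v:3d}' for v in r) for r in g))
E
```

```text
[]
[]Traceback (most recent call last):
  File "<stdin>", line 6, in <module>
IndexError: list index out of range
```

```bash
python3 - <<'E'
from h import *
S,T=np.load("cams.npy",allow_pickle=True)
H["red"]=(0,8)
a=max(blobs(S,"red",(215,245,255,310),120),key=lambda q:q[1][4]);b=max(blobs(T,"red",(355,210,400,255),120),key=lambda q:q[1][4])
print(a,b,tri(S,a[0],T,b[0]), plane(T,*b[0],.110))
for c,bx in((S,(180,152,206,184)),(T,(210,230,236,252))):
    x0,y0,x1,y1=bx; g=cv2.cvtColor(c["frame"],cv2.COLOR_RGB2GRAY)[y0:y1,x0:x1]
    print('\n'.join(' '.join(f'{v:3d}' for v in r) for r in g))
E
```

```text
(array([235.29, 265.39]), [12, 12, 18, 18, 262]) (array([377.85, 230.34]), [16, 14, 15, 14, 160]) (array([ 0.47584488, -0.52367668,  0.10307717]), np.float64(0.000835292826990366)) [ 0.47502442 -0.52127037  0.11      ]
 58  56  54  42  31  33  44  49  54  52  57  71 107 127 130 125 125 128 134 131 126 127 131 133 133 130
 57  57  52  43  31  28  32  43  54  54  56  63  91 118 127 122 123 127 126 124 122 119 120 119 111 109
 56  54  48  42  36  29  27  35  47  54  56  58  75 100 124 127 128 125 115 104  99  99  97 100 102 112
 54  54  53  48  42  34  27  32  48  56  58  59  65  88 116 131 128 122 119 119 117 116 116 119 121 127
 53  56  56  52  47  42  37  42  60  74  73  69  63  73  96 123 130 123 122 127 128 127 128 128 127 129
 48  51  53  57  56  53  56  71  95 105 105  91  74  73  94 125 138 131 127 129 128 128 129 129 131 130
 32  34  42  55  62  69  86 104 113 119 120 106  86  92 122 143 148 135 128 129 128 131 129 130 130 131
 32  31  40  52  66  85 107 116 123 124 122 102  80  86 129 150 149 130 125 128 128 129 129 129 130 130
 45  44  50  59  70  93 114 125 124 126 113  85  
[... 4034 characters left out ...]
 183 186 187 188 188 181 157 126 145 182 196 198 197 197 196 197 190 165 119
188 197 200 197 180 162 175 184 186 187 188 187 183 168 149 167 191 199 199 199 198 198 197 187 157 115
204 206 206 202 186 167 176 182 185 187 188 187 182 169 163 181 195 199 199 199 198 198 197 186 156 124
211 212 211 207 196 180 179 184 185 185 186 186 177 168 177 192 198 198 198 198 197 197 196 188 171 154
213 213 212 210 206 195 188 186 183 183 186 183 174 180 193 201 202 201 200 199 198 198 197 195 193 190
212 213 212 211 210 205 198 191 184 186 190 186 187 198 206 209 207 207 206 204 203 202 201 201 205 207
212 214 212 210 209 209 207 204 201 202 203 204 205 209 210 210 210 209 209 209 208 207 207 207 208 210
```

```bash
python3 - <<'E'
from h import *
S,T=np.load("cams.npy",allow_pickle=True)
yaw=-.141; a=np.array([-np.sin(.349)*np.cos(yaw),-np.sin(.349)*np.sin(yaw),np.cos(.349)])
fy=np.array([-np.sin(yaw),np.cos(yaw),0]); fx=np.array([np.cos(yaw),np.sin(yaw),0]); C=np.array([.4594,-.1558,0])
for sp,tp in(((188.44,158.8),(219.38,245.18)),((188.2,158.9),(219.6,245.8))):
    P,e=tri(S,sp,T,tp); print(P.round(4),round(e,4),"fix xy",(P-C)@fx,(P-C)@fy)
    for d in(.02,.04,.055): print(d,proj(S,P-d*a).round(2),proj(T,P-d*a).round(2))
# subpixel handle edges in side view (half level crossing along each row)
g=cv2.cvtColor(S["frame"],cv2.COLOR_RGB2GRAY).astype(float)
for r in range(163,173):
    row=g[r]; i=np.arange(180,206); d=np.where(row[i]<30)[0]; l,rr=i[d[0]],i[d[-1]]
    f=lambda k,s,bg:(k+s*np.interp(.5*(26+bg),[row[k+s*j] for j in range(4)],range(4)))
    L,R=f(l,-1,59),f(rr,1,128 if r<169 else 118); print(r,round(L,2),round(R,2),round((L+R)/2,2))
E
```

```text
[ 0.4322 -0.1545  0.1208] 0.0006 fix xy -0.027153270098540697 -0.002533215204381544
0.02 [191.96 165.14] [220.73 242.47]
0.04 [195.29 171.38] [222.04 239.76]
0.055 [197.74 175.97] [222.98 237.8 ]
[ 0.4311 -0.1551  0.1209] 0.0001 fix xy -0.028074647481556244 -0.0032706656207038
0.02 [191.57 165.26] [220.96 242.92]
0.04 [194.9  171.49] [222.26 240.19]
0.055 [197.36 176.09] [223.2  238.22]
163 189.0 195.91 192.46
164 186.11 196.3 191.2
165 186.36 196.6 191.48
166 186.77 197.14 191.95
167 187.28 197.58 192.43
168 187.7 198.13 192.92
169 188.09 198.49 193.29
170 188.69 199.05 193.87
171 189.12 199.63 194.37
172 189.94 200.46 195.2
```

```bash
cat >> h.py <<'E'
from scipy.spatial.transform import Rotation as Ro
yaw=-.141; a=np.array([-np.sin(.349)*np.cos(yaw),-np.sin(.349)*np.sin(yaw),np.cos(.349)]); fy=np.array([-np.sin(yaw),np.cos(yaw),0])
RG=Ro.from_matrix(np.c_[np.cross(fy,a),-fy,-a])
def go(p,R=None,s=None):
    s=s or arm.observe(); R0=Ro.from_euler("xyz",s["tcp_rot"]); R=R or R0
    print("t",round(s["t"],2),"pos",s["position"].round(4),"rpy",s["tcp_rot"].round(4),"F",s["ft_force"].round(1),"M",s["moment"].round(2),"open",round(s["opening"],4),"grip",s["grasp_force"])
    print("delta_pos",(R0.inv().apply(np.array(p)-s["position"])/.4).round(4),"rot",((R0.inv()*R).as_rotvec()/(np.pi/2)).round(4))
E
python3 - <<'E'
from h import *
go((.4888,-.318,.10),Ro.from_euler("xyz",(np.pi,0,1.445)))
E
```

```text
t 0.2 pos [ 0.2592 -0.5685  0.2135] rpy [-3.1408e+00 -1.0000e-04  4.2780e-01] F [-0.2 -0.   0.2] M [ 0.    0.04 -0.06] open 0.0908 grip 0.0
delta_pos [ 0.782  -0.3314  0.2842] rot [-4.000e-04 -3.000e-04 -6.476e-01]
```

Emit:
play_rows(
  targets=[
    {"rot": [0, 0, -0.08], "delta_pos": [0.1, -0.04, 0.03], "gripper": -1},
    {"rot": [0, 0, -0.16], "delta_pos": [0.2, -0.08, 0.07], "gripper": -1},
    {"rot": [0, 0, -0.24], "delta_pos": [0.3, -0.13, 0.1], "gripper": -1},
    {"rot": [0, 0, -0.32], "delta_pos": [0.4, -0.17, 0.14], "gripper": -1},
    {"rot": [0, 0, -0.4], "delta_pos": [0.5, -0.21, 0.18], "gripper": -1},
    {"rot": [0, 0, -0.48], "delta_pos": [0.6, -0.25, 0.21], "gripper": -1},
    {"rot": [0, 0, -0.56], "delta_pos": [0.7, -0.3, 0.25], "gripper": -1},
    {"rot": [0, 0, -0.6476], "delta_pos": [0.782, -0.3314, 0.2842], "gripper": -1},
  ],
  force=20,
)

```text
t: 1.0
position: [0.4899, -0.316, 0.0995]
tcp_rot: [-3.141, -0.001, 1.451]
ft_force: [0.3, -1.2, -0.6]
opening: 0.0301
grasp_force: 0.0
```

```bash
python3 - <<'E'
from h import *
go((.4888,-.318,.048),Ro.from_euler("xyz",(np.pi,0,1.445)))
E
```

```text
t 1.0 pos [ 0.4899 -0.316   0.0995] rpy [-3.1411e+00 -5.0000e-04  1.4509e+00] F [ 0.3 -1.2 -0.6] M [-0.05 -0.04 -0.07] open 0.0301 grip 0.0
delta_pos [-0.0053 -0.002   0.1287] rot [-0.0003 -0.0003  0.0037]
```

Emit:
play_rows(
  targets=[
    {"rot": [0, 0, 0], "delta_pos": [0, 0, 0], "gripper": -1},
    {"rot": [0, 0, 0], "delta_pos": [0, 0, 0.04], "gripper": -1},
    {"rot": [0, 0, 0], "delta_pos": [0, 0, 0.08], "gripper": -1},
    {"rot": [0, 0, 0], "delta_pos": [0, 0, 0.12], "gripper": -1},
    {"rot": [0, 0, 0], "delta_pos": [0, 0, 0.13], "gripper": -1},
    {"rot": [0, 0, 0], "delta_pos": [0, 0, 0.14], "gripper": -1},
    {"rot": [0, 0, 0], "delta_pos": [0, 0, 0.145], "gripper": -1},
    {"rot": [0, 0, 0], "delta_pos": [0, 0, 0.145], "gripper": -1},
  ],
)

```text
t: 1.8
position: [0.4889, -0.3185, 0.0426]
tcp_rot: [3.141, 0.0, 1.445]
ft_force: [-1.6, 0.8, 4.2]
opening: 0.0003
grasp_force: 1.8
```

```bash
python3 - <<'E'
from h import *
go((.4888,-.318,.037),Ro.from_euler("xyz",(np.pi,0,1.445)))
c=arm.camera("side"); cv2.imwrite("pics/p1.png",cv2.resize(c["frame"][130:280,150:300],None,fx=4,fy=4,interpolation=cv2.INTER_CUBIC)[:,:,::-1])
E
```

```text
t 1.8 pos [ 0.4889 -0.3185  0.0426] rpy [3.1414e+00 3.0000e-04 1.4448e+00] F [-1.6  0.8  4.2] M [ 0.04  0.45 -0.02] open 0.0003 grip 1.8087742757052183
delta_pos [ 0.0013 -0.0003  0.0141] rot [ 0.0001  0.0002 -0.0001]
```

View pics/p1.png

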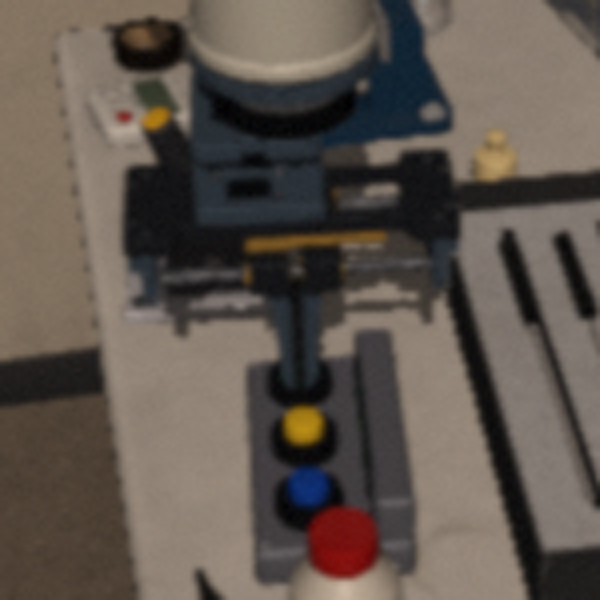

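The picture shows the shut fingers centred on the green key, at about (300,380) in the crop, and clear of the ridge and bottle. I'll press further.

Emit:
play_rows(
  targets=[
    {"rot": [0, 0, 0], "delta_pos": [0, 0, 0.005], "gripper": -1},
    {"rot": [0, 0, 0], "delta_pos": [0, 0, 0.01], "gripper": -1},
    {"rot": [0, 0, 0], "delta_pos": [0, 0, 0.01], "gripper": -1},
    {"rot": [0, 0, 0], "delta_pos": [0, 0, 0.01], "gripper": -1},
    {"rot": [0, 0, 0], "delta_pos": [0, 0, 0.01], "gripper": -1},
    {"rot": [0, 0, 0], "delta_pos": [0, 0, 0.01], "gripper": -1},
    {"rot": [0, 0, 0], "delta_pos": [0, 0, 0.01], "gripper": -1},
    {"rot": [0, 0, 0], "delta_pos": [0, 0, 0.01], "gripper": -1},
  ],
)

```text
t: 2.65
position: [0.4893, -0.3187, 0.0413]
tcp_rot: [3.14, 0.002, 1.445]
ft_force: [-13.8, 6.8, 52.9]
opening: 0.0005
grasp_force: 26.8
```

Emit:
play_rows(
  targets=[
    {"rot": [0, 0, 0], "delta_pos": [0, 0, -0.03], "gripper": -1},
    {"rot": [0, 0, 0], "delta_pos": [0, 0, -0.07], "gripper": -1},
    {"rot": [0, 0, 0], "delta_pos": [0, 0, -0.09], "gripper": -1},
    {"rot": [0, 0, 0], "delta_pos": [-0.06, 0, -0.09], "gripper": -1},
    {"rot": [0, 0, 0], "delta_pos": [-0.125, 0, -0.09], "gripper": -1},
    {"rot": [0, 0, 0], "delta_pos": [-0.125, 0, -0.09], "gripper": -1},
    {"rot": [0, 0, 0], "delta_pos": [-0.125, 0, -0.06], "gripper": -1},
    {"rot": [0, 0, 0], "delta_pos": [-0.125, 0, -0.04], "gripper": -1},
  ],
)

```text
t: 3.45
position: [0.4824, -0.367, 0.053]
tcp_rot: [-3.141, -0.001, 1.445]
ft_force: [-0.2, 0.4, -0.4]
opening: 0.0004
grasp_force: 0.0
```

Emit:
play_rows(
  targets=[
    {"rot": [0, 0, 0], "delta_pos": [0, 0, 0.0], "gripper": -1},
    {"rot": [0, 0, 0], "delta_pos": [0, 0, 0.01], "gripper": -1},
    {"rot": [0, 0, 0], "delta_pos": [0, 0, 0.02], "gripper": -1},
    {"rot": [0, 0, 0], "delta_pos": [0, 0, 0.03], "gripper": -1},
    {"rot": [0, 0, 0], "delta_pos": [0, 0, 0.034], "gripper": -1},
    {"rot": [0, 0, 0], "delta_pos": [0, 0, 0.034], "gripper": -1},
    {"rot": [0, 0, 0], "delta_pos": [0, 0, 0.034], "gripper": -1},
    {"rot": [0, 0, 0], "delta_pos": [0, 0, 0.034], "gripper": -1},
  ],
)

```text
t: 4.25
position: [0.4829, -0.3677, 0.0419]
tcp_rot: [3.141, 0.0, 1.445]
ft_force: [-2.6, 7.6, 23.7]
opening: 0.0005
grasp_force: 12.3
```

Emit:
play_rows(
  targets=[
    {"rot": [0, 0, 0], "delta_pos": [0, 0, -0.03], "gripper": -1},
    {"rot": [0, 0, 0], "delta_pos": [0, 0, -0.07], "gripper": -1},
    {"rot": [0, 0, 0], "delta_pos": [0, 0, -0.084], "gripper": -1},
    {"rot": [0, 0, 0], "delta_pos": [-0.06, 0, -0.084], "gripper": -1},
    {"rot": [0, 0, 0], "delta_pos": [-0.125, 0, -0.084], "gripper": -1},
    {"rot": [0, 0, 0], "delta_pos": [-0.125, 0, -0.084], "gripper": -1},
    {"rot": [0, 0, 0], "delta_pos": [-0.125, 0, -0.06], "gripper": -1},
    {"rot": [0, 0, 0], "delta_pos": [-0.125, 0, -0.034], "gripper": -1},
  ],
)

```text
t: 5.05
position: [0.4763, -0.4168, 0.0533]
tcp_rot: [-3.141, -0.0, 1.445]
ft_force: [-0.2, 0.8, -0.3]
opening: 0.0005
grasp_force: 0.0
```

Emit:
play_rows(
  targets=[
    {"rot": [0, 0, 0], "delta_pos": [0, 0, 0.0], "gripper": -1},
    {"rot": [0, 0, 0], "delta_pos": [0, 0, 0.01], "gripper": -1},
    {"rot": [0, 0, 0], "delta_pos": [0, 0, 0.02], "gripper": -1},
    {"rot": [0, 0, 0], "delta_pos": [0, 0, 0.03], "gripper": -1},
    {"rot": [0, 0, 0], "delta_pos": [0, 0, 0.034], "gripper": -1},
    {"rot": [0, 0, 0], "delta_pos": [0, 0, 0.034], "gripper": -1},
    {"rot": [0, 0, 0], "delta_pos": [0, 0, 0.034], "gripper": -1},
    {"rot": [0, 0, 0], "delta_pos": [0, 0, 0.034], "gripper": -1},
  ],
)

```text
t: 5.85
position: [0.4767, -0.4173, 0.0419]
tcp_rot: [3.141, 0.0, 1.445]
ft_force: [-3.5, 7.5, 23.2]
opening: 0.0006
grasp_force: 11.6
```

Emit:
play_rows(
  targets=[
    {"rot": [0, 0, 0], "delta_pos": [0, 0, -0.03], "gripper": -1},
    {"rot": [0, 0, 0], "delta_pos": [0, 0, -0.1], "gripper": -1},
    {"rot": [0, 0, 0], "delta_pos": [0, 0, -0.2], "gripper": -1},
    {"rot": [0, 0, 0], "delta_pos": [0, 0, -0.3], "gripper": -1},
    {"rot": [0, 0, 0], "delta_pos": [0, 0, -0.4], "gripper": -1},
    {"rot": [0, 0, 0], "delta_pos": [0, 0, -0.45], "gripper": -1},
    {"rot": [0, 0, 0], "delta_pos": [0, 0, -0.45], "gripper": -1},
    {"rot": [0, 0, 0], "delta_pos": [0, 0, -0.45], "gripper": -1},
  ],
)

```text
t: 6.65
position: [0.4763, -0.4175, 0.2206]
tcp_rot: [3.141, 0.0, 1.445]
ft_force: [-0.9, 0.6, -0.6]
opening: 0.0006
grasp_force: 0.0
```

```bash
python3 - <<'E'
from h import *
G=np.array([.4458,-.157,.081]); go(G+.12*a,RG); print(RG.as_euler("xyz"))
E
```

```text
t 6.65 pos [ 0.4763 -0.4175  0.2206] rpy [3.1413e+00 3.0000e-04 1.4450e+00] F [-0.9  0.6 -0.6] M [-0.03 -0.07  0.02] open 0.0006 grip 0.0
delta_pos [ 0.638  -0.26    0.0668] rot [-0.1757  0.1734  0.9985]
[ 3.14159265 -0.349      -0.141     ]
```

Emit:
play_rows(
  targets=[
    {"rot": [-0.016, 0.016, 0.09], "delta_pos": [0.06, -0.02, 0], "gripper": -1},
    {"rot": [-0.032, 0.031, 0.18], "delta_pos": [0.14, -0.05, 0], "gripper": -1},
    {"rot": [-0.047, 0.047, 0.27], "delta_pos": [0.22, -0.08, 0], "gripper": 1},
    {"rot": [-0.063, 0.062, 0.36], "delta_pos": [0.3, -0.12, 0], "gripper": 1},
    {"rot": [-0.079, 0.078, 0.45], "delta_pos": [0.38, -0.15, 0], "gripper": 1},
    {"rot": [-0.095, 0.094, 0.54], "delta_pos": [0.46, -0.18, 0], "gripper": 1},
    {"rot": [-0.11, 0.11, 0.63], "delta_pos": [0.54, -0.21, 0], "gripper": 1},
    {"rot": [-0.127, 0.125, 0.72], "delta_pos": [0.638, -0.26, 0], "gripper": 1},
  ],
)

```text
t: 7.45
position: [0.4047, -0.1505, 0.2196]
tcp_rot: [3.083, -0.259, 0.307]
ft_force: [1.4, 0.8, 1.1]
opening: 0.0456
grasp_force: 0.0
```

```bash
python3 - <<'E'
from h import *
G=np.array([.4458,-.157,.081]); go(G+.12*a,RG)
E
```

```text
t 7.45 pos [ 0.4047 -0.1505  0.2196] rpy [ 3.0831 -0.2591  0.3075] F [1.4 0.8 1.1] M [-0.    0.04 -0.01] open 0.0456 grip 0.0
delta_pos [-0.016  -0.0017  0.0627] rot [-0.0489  0.0483  0.2739]
```

Emit:
play_rows(
  targets=[
    {"rot": [-0.016, 0.016, 0.09], "delta_pos": [-0.004, 0, 0.02], "gripper": 1},
    {"rot": [-0.032, 0.032, 0.18], "delta_pos": [-0.008, 0, 0.04], "gripper": 1},
    {"rot": [-0.0489, 0.0483, 0.27], "delta_pos": [-0.016, 0, 0.06], "gripper": 1},
    {"rot": [-0.0489, 0.0483, 0.274], "delta_pos": [-0.016, 0, 0.0627], "gripper": 1},
    {"rot": [-0.0489, 0.0483, 0.274], "delta_pos": [-0.016, 0, 0.0627], "gripper": 1},
    {"rot": [-0.0489, 0.0483, 0.274], "delta_pos": [-0.016, 0, 0.0627], "gripper": 1},
    {"rot": [-0.0489, 0.0483, 0.274], "delta_pos": [-0.016, 0, 0.0627], "gripper": 1},
    {"rot": [-0.0489, 0.0483, 0.274], "delta_pos": [-0.016, 0, 0.0627], "gripper": 1},
  ],
)

```text
t: 8.25
position: [0.4061, -0.1529, 0.195]
tcp_rot: [3.139, -0.349, -0.132]
ft_force: [-0.2, 0.4, 1.0]
opening: 0.0913
grasp_force: 0.0
```

```bash
python3 - <<'E'
from h import *
G=np.array([.4458,-.157,.081]); go(G+.12*a,RG); go(G,RG)
E
```

```text
t 8.25 pos [ 0.4061 -0.1529  0.195 ] rpy [ 3.139  -0.3493 -0.1322] F [-0.2  0.4  1. ] M [0.11 0.23 0.03] open 0.0913 grip 0.0
delta_pos [-0.0038 -0.0039  0.0019] rot [-0.0003 -0.0002  0.0052]
t 8.25 pos [ 0.4061 -0.1529  0.195 ] rpy [ 3.139  -0.3493 -0.1322] F [-0.2  0.4  1. ] M [0.11 0.23 0.03] open 0.0913 grip 0.0
delta_pos [-0.0039 -0.0037  0.3019] rot [-0.0003 -0.0002  0.0052]
```

Emit:
play_rows(
  targets=[
    {"rot": [0, 0, 0.0052], "delta_pos": [-0.0038, -0.0038, 0.04], "gripper": 1},
    {"rot": [0, 0, 0.0052], "delta_pos": [-0.0038, -0.0038, 0.1], "gripper": 1},
    {"rot": [0, 0, 0.0052], "delta_pos": [-0.0038, -0.0038, 0.16], "gripper": 1},
    {"rot": [0, 0, 0.0052], "delta_pos": [-0.0038, -0.0038, 0.21], "gripper": 1},
    {"rot": [0, 0, 0.0052], "delta_pos": [-0.0038, -0.0038, 0.26], "gripper": 1},
    {"rot": [0, 0, 0.0052], "delta_pos": [-0.0038, -0.0038, 0.29], "gripper": 1},
    {"rot": [0, 0, 0.0052], "delta_pos": [-0.0038, -0.0038, 0.302], "gripper": 1},
    {"rot": [0, 0, 0.0052], "delta_pos": [-0.0038, -0.0038, 0.302], "gripper": 1},
  ],
)

```text
t: 9.05
position: [0.4456, -0.1566, 0.0804]
tcp_rot: [-3.14, -0.348, -0.142]
ft_force: [-0.3, -0.3, 0.4]
opening: 0.0913
grasp_force: 0.0
```

```bash
python3 - <<'E'
from h import *
G=np.array([.4458,-.157,.081]); go(G,RG)
c=arm.camera("side"); t=arm.camera("top")
A=cv2.resize(c["frame"][110:230,140:260],None,fx=5,fy=5,interpolation=cv2.INTER_CUBIC)
cv2.imwrite("pics/p2.png",A[:,:,::-1])
E
```

```text
t 9.05 pos [ 0.4456 -0.1566  0.0804] rpy [-3.1402 -0.3485 -0.1419] F [-0.3 -0.3  0.4] M [0.09 0.28 0.03] open 0.0913 grip 0.0
delta_pos [ 0.001   0.0009 -0.0011] rot [-0.0007  0.0003 -0.0005]
```

View pics/p2.png

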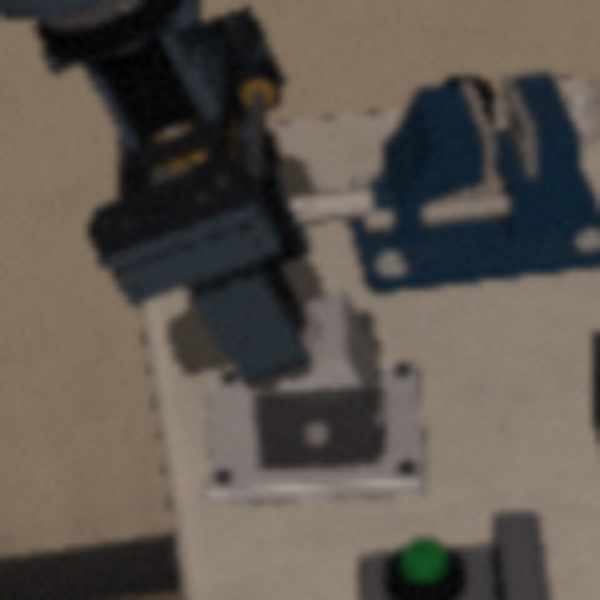

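The gripper leans with the bore and its open fingers straddle the handle; the near finger's tip is at about (270,370), above the block. I'll close gently.

Emit:
play_rows(
  targets=[
    {"rot": [0, 0, 0], "delta_pos": [0, 0, 0], "gripper": -0.2},
    {"rot": [0, 0, 0], "delta_pos": [0, 0, 0], "gripper": -0.3},
    {"rot": [0, 0, 0], "delta_pos": [0, 0, 0], "gripper": -0.4},
    {"rot": [0, 0, 0], "delta_pos": [0, 0, 0], "gripper": -0.4},
    {"rot": [0, 0, 0], "delta_pos": [0, 0, 0], "gripper": -0.45},
    {"rot": [0, 0, 0], "delta_pos": [0, 0, 0], "gripper": -0.5},
    {"rot": [0, 0, 0], "delta_pos": [0, 0, 0], "gripper": -0.6},
    {"rot": [0, 0, 0], "delta_pos": [0, 0, 0], "gripper": -0.6},
  ],
  force=5,
)

```text
t: 9.95
position: [0.4456, -0.1567, 0.0807]
tcp_rot: [-3.141, -0.349, -0.142]
ft_force: [0.0, 0.1, -0.2]
opening: 0.0302
grasp_force: 0.0
```

```bash
python3 - <<'E'
from h import *
s=arm.observe(); go([.4458,-.157,.081],RG,s); R=Ro.from_euler("xyz",s["tcp_rot"]).inv(); print("tool F",R.apply(s["ft_force"]).round(2),"M",R.apply(s["moment"]).round(3))
E
```

```text
t 9.95 pos [ 0.4456 -0.1567  0.0807] rpy [-3.1406 -0.3491 -0.1422] F [ 0.   0.1 -0.2] M [ 0.08  0.24 -0.03] open 0.0302 grip 0.0
delta_pos [ 0.0008  0.0007 -0.0004] rot [-0.0003 -0.0001 -0.0007]
tool F [-0.07 -0.11  0.17] M [ 0.036 -0.251  0.042]
```

Emit:
play_rows(
  targets=[
    {"rot": [0, 0, 0], "delta_pos": [0, 0, 0], "gripper": -0.65},
    {"rot": [0, 0, 0], "delta_pos": [0, 0, 0], "gripper": -0.65},
    {"rot": [0, 0, 0], "delta_pos": [0, 0, 0], "gripper": -0.65},
    {"rot": [0, 0, 0], "delta_pos": [0, 0, 0], "gripper": -0.65},
    {"rot": [0, 0, 0], "delta_pos": [0, 0, 0], "gripper": -0.65},
    {"rot": [0, 0, 0], "delta_pos": [0, 0, 0], "gripper": -1},
    {"rot": [0, 0, 0], "delta_pos": [0, 0, 0], "gripper": -1},
    {"rot": [0, 0, 0], "delta_pos": [0, 0, 0], "gripper": -1},
  ],
)

```text
t: 10.75
position: [0.4455, -0.1566, 0.0807]
tcp_rot: [-3.141, -0.349, -0.142]
ft_force: [-0.1, 4.4, 0.8]
opening: 0.0234
grasp_force: 5.0
```

```bash
python3 - <<'E'
from h import *
s=arm.observe(); go([.4458,-.157,.081],RG,s); R=Ro.from_euler("xyz",s["tcp_rot"]).inv(); print("tool F",R.apply(s["ft_force"]).round(2),"M",R.apply(s["moment"]).round(3))
E
```

```text
t 10.75 pos [ 0.4455 -0.1566  0.0807] rpy [-3.1405 -0.349  -0.1421] F [-0.1  4.4  0.8] M [0.86 0.19 0.35] open 0.0234 grip 5.003886334598064
delta_pos [ 0.0011  0.0009 -0.0003] rot [-0.0004  0.     -0.0007]
tool F [-0.38 -4.31 -0.99] M [ 0.892 -0.311 -0.046]
```

Emit:
play_rows(
  targets=[
    {"rot": [0, 0, 0], "delta_pos": [0, -0.001, 0], "gripper": -1},
    {"rot": [0, 0, 0], "delta_pos": [0, -0.0015, 0], "gripper": -1},
    {"rot": [0, 0, 0], "delta_pos": [0, -0.002, 0], "gripper": -1},
    {"rot": [0, 0, 0], "delta_pos": [0, -0.0025, 0], "gripper": -1},
    {"rot": [0, 0, 0], "delta_pos": [0, -0.0025, 0], "gripper": -1},
    {"rot": [0, 0, 0], "delta_pos": [0, -0.0025, 0], "gripper": -1},
    {"rot": [0, 0, 0], "delta_pos": [0, -0.0025, 0], "gripper": -1},
    {"rot": [0, 0, 0], "delta_pos": [0, -0.0025, 0], "gripper": -1},
  ],
)

```text
t: 11.55
position: [0.4457, -0.1557, 0.0808]
tcp_rot: [-3.141, -0.349, -0.142]
ft_force: [-0.2, 0.5, -1.6]
opening: 0.0225
grasp_force: 5.0
```

```bash
cat >> h.py <<'E'
def tf():
    s=arm.observe(); go([.4458,-.157,.081],RG,s); R=Ro.from_euler("xyz",s["tcp_rot"]).inv(); print("tool F",R.apply(s["ft_force"]).round(2),"M",R.apply(s["moment"]).round(3))
E
python3 -c "
from h import *
tf()"
```

```text
t 11.55 pos [ 0.4457 -0.1557  0.0808] rpy [-3.1407 -0.3492 -0.1423] F [-0.2  0.5 -1.6] M [0.09 0.42 0.04] open 0.0225 grip 4.995640218257904
delta_pos [ 0.0008  0.0031 -0.0003] rot [-0.0003 -0.0001 -0.0007]
tool F [-0.76 -0.42  1.43] M [ 0.041 -0.429 -0.024]
```

Emit:
play_rows(
  targets=[
    {"rot": [0, 0, 0], "delta_pos": [0, 0, 0], "gripper": -1},
    {"rot": [0, 0, 0], "delta_pos": [0, 0, 0], "gripper": -1},
    {"rot": [0, 0, 0], "delta_pos": [0, 0, 0], "gripper": -1},
    {"rot": [0, 0, 0], "delta_pos": [0, 0, -0.0025], "gripper": -1},
    {"rot": [0, 0, 0], "delta_pos": [0, 0, -0.005], "gripper": -1},
    {"rot": [0, 0, 0], "delta_pos": [0, 0, -0.0075], "gripper": -1},
    {"rot": [0, 0, 0], "delta_pos": [0, 0, -0.01], "gripper": -1},
    {"rot": [0, 0, 0], "delta_pos": [0, 0, -0.01], "gripper": -1},
  ],
  force=20,
)

```text
t: 12.35
position: [0.4444, -0.1556, 0.0847]
tcp_rot: [-3.141, -0.349, -0.142]
ft_force: [-0.0, -0.8, -1.5]
opening: 0.0224
grasp_force: 20.0
```

```bash
python3 -c "
from h import *
tf()"
```

```text
t 12.35 pos [ 0.4444 -0.1556  0.0847] rpy [-3.1408 -0.3494 -0.1422] F [-0.  -0.8 -1.5] M [ 0.11  0.35 -0.04] open 0.0224 grip 19.99434381723404
delta_pos [0.0006 0.003  0.0101] rot [-0.0002 -0.0003 -0.0007]
tool F [-0.4   0.81  1.42] M [ 0.042 -0.357  0.056]
```

Emit:
play_rows(
  targets=[
    {"rot": [0, 0, 0], "delta_pos": [0, 0, -0.006], "gripper": -1},
    {"rot": [0, 0, 0], "delta_pos": [0, 0, -0.012], "gripper": -1},
    {"rot": [0, 0, 0], "delta_pos": [0, 0, -0.018], "gripper": -1},
    {"rot": [0, 0, 0], "delta_pos": [0, 0, -0.024], "gripper": -1},
    {"rot": [0, 0, 0], "delta_pos": [0, 0, -0.03], "gripper": -1},
    {"rot": [0, 0, 0], "delta_pos": [0, 0, -0.036], "gripper": -1},
    {"rot": [0, 0, 0], "delta_pos": [0, 0, -0.042], "gripper": -1},
    {"rot": [0, 0, 0], "delta_pos": [0, 0, -0.045], "gripper": -1},
  ],
)

```text
t: 13.15
position: [0.4382, -0.1547, 0.1017]
tcp_rot: [-3.141, -0.349, -0.142]
ft_force: [-0.3, 0.6, -2.8]
opening: 0.0228
grasp_force: 20.0
```

Emit:
play_rows(
  targets=[
    {"rot": [0, 0, 0], "delta_pos": [0, 0, 0], "gripper": -1},
    {"rot": [0, 0, 0], "delta_pos": [0, 0, 0], "gripper": -1},
    {"rot": [0, 0, 0], "delta_pos": [0, 0, 0], "gripper": -1},
    {"rot": [0, 0, 0], "delta_pos": [0, 0, 0], "gripper": -1},
    {"rot": [0, 0, 0], "delta_pos": [0, 0, 0], "gripper": -1},
    {"rot": [0, 0, 0], "delta_pos": [0, 0, 0], "gripper": -1},
    {"rot": [0, 0, 0], "delta_pos": [0, 0, 0], "gripper": -1},
    {"rot": [0, 0, 0], "delta_pos": [0, 0, 0], "gripper": -1},
  ],
)

```text
t: 13.95
position: [0.4383, -0.1547, 0.1014]
tcp_rot: [-3.141, -0.349, -0.142]
ft_force: [0.2, 0.4, -2.5]
opening: 0.0226
grasp_force: 20.0
```

```bash
python3 - <<'E'
from h import *
tf()
p=arm.observe()["position"]; print("drawn mm",(p-np.array([.4457,-.1557,.0808]))@a*1000)
c=arm.camera("side")
cv2.imwrite("pics/p3.png",cv2.resize(c["frame"][130:220,150:250],None,fx=6,fy=6,interpolation=cv2.INTER_CUBIC)[:,:,::-1])
E
```

```text
t 13.95 pos [ 0.4383 -0.1547  0.1014] rpy [-3.1407 -0.3492 -0.1422] F [ 0.2  0.4 -2.5] M [0.04 0.34 0.01] open 0.0226 grip 19.994206130504608
delta_pos [0.0008 0.0032 0.0546] rot [-0.0003 -0.0001 -0.0007]
tool F [-0.72 -0.46  2.36] M [-0.003 -0.345 -0.006]
drawn mm 21.950213886936666
```

View pics/p3.png

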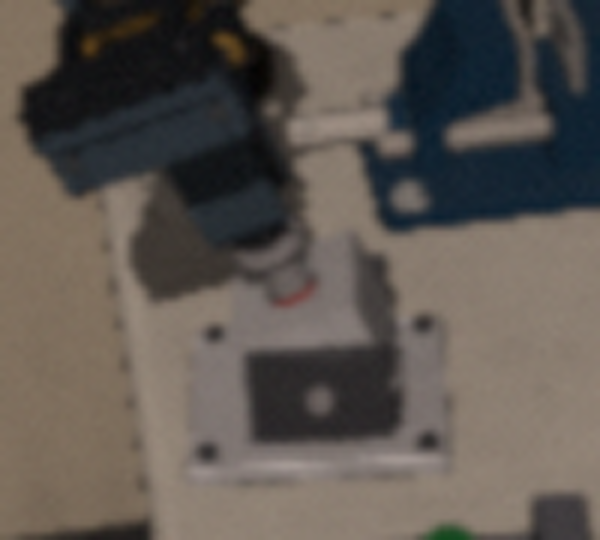

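The red ring shows level with the block's face at about (295,292). The gauge is drawn 22 mm and in line, carrying only its own weight.

```bash
python3 -c "
from plant import arm
print(arm.close_job())"
```

```text
the job is handed in; nothing more can be done
None
```

I pressed the green, yellow and blue keys in order, drew the gauge about 22 mm along the bore, and handed the job in at about 14 s with it held still; no verdict came back.

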